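# Put the calibration weights back in their block in order of size

## Task

The four steel calibration weights from the bond-force check are still standing about the bench. Put each one upright into its own pocket of the white storage block, in order of size: the largest weight in the largest pocket, down to the smallest in the smallest. Set them down rather than dropping them, tip none of them over, and leave the loupe, the vial and the tweezers where they are.

Things in the scene. Friction and masses are not known exactly. Their poses are not given: they have to be found in the camera images.
- weight_500g: the largest of the four bare steel calibration weights: an upright cylinder 44 mm across and 36 mm high with a neck and a 26 mm knob on top, 54 mm high in all, 500 g; origin at the centre of its underside, z up along its axis
- weight_200g: the second largest of the four bare steel calibration weights: an upright cylinder 34 mm across and 25 mm high with a neck and a 21 mm knob on top, 40 mm high in all, 200 g; origin at the centre of its underside, z up along its axis
- weight_100g: the third largest of the four bare steel calibration weights: an upright cylinder 27 mm across and 20 mm high with a neck and a 17 mm knob on top, 33 mm high in all, 100 g; origin at the centre of its underside, z up along its axis
- weight_50g: the smallest of the four bare steel calibration weights: an upright cylinder 20 mm across and 19 mm high with a neck and a 13 mm knob on top, 29 mm high in all, 50 g; origin at the centre of its underside, z up along its axis
- weight_block: fixed white plastic block, 72 mm (x) by 207 (y) by 18 high, origin at the centre of its underside, z up. Four round pockets in a row along y, 9 mm deep (floors 9 mm above the origin, with dark discs), mouths bevelled 2 mm, each 12 mm wider than its weight; centres at x = 0: 56 mm pocket at y = +67.5 mm, 46 mm at +10.5, 39 mm at -38, 32 mm at -79.5
- loupe: bystander: black eye loupe standing on the bench, 37 mm across, 34 mm high; origin at the centre of its underside
- vial: bystander: small vial with a red cap standing on the bench, 22 mm across, 45 mm high; origin at the centre of its underside
- tweezers: bystander: bare steel tweezers lying on the bench, 12 x 123 x 9 mm, long along their own y; origin at the middle of their underside
Not all that is in view belongs to the job. Leave any green or orange look-alike of the weight_200g alone.

How it is judged:
By the outcome, as a careful person would: the job done as asked, in the order asked, and still so for the second after the job is handed in, with the robot touching nothing.
It also fails if it takes over 93 s, if anything falls off the work surface, if the arm or the gripper's body presses on something with over 40 N, if the wrist force passes 120 N, or if a joint passes its speed limit or range.

## Robot

A 6-joint arm with a two-finger parallel gripper is mounted at the origin on a cart in front of the work surface, level with it; the furniture and walls round the work are solid. World frame = base frame: x ahead of the robot, y to its left, z up, the work surface at z = 0. Lengths are in m, angles in rad, forces in N, time in s.
With the tool pointing down it reaches from about 0.225 to 0.875 m from the base axis. Payload 3.4 kg.
Tool frame: the origin (TCP) lies on the mounting face of the last link; the fingertips stand 173 mm ahead of it and the grasp point (between the pads) lies 155 mm ahead of it; x points along the fingers, y is the direction in which the jaws open and shut, and the axes are right-handed (so a half turn about x gives the same grasp; the last joint's range is limited). The gripper opens to 85 mm and grips with 20 to 120 N. Pads are 22 mm wide; open, the fingers measure 114 mm over their backs; the gripper's body (76 mm by 85 mm) begins 54 mm behind the grasp point. The pads swing forward as they close: fully open they stand 13 mm farther back than shut.
Start: joints at [-1.405, 0.276, 1.505, -0, 1.361, -0.121], TCP at [0.163, -0.552, 0.405] pointing down, gripper open.
Joint ranges: [-2.89, 2.89], [-0.75, 2.08], [0.22, 2.7], [-1.18, 4.32], [0.11, 2.71], [-2.7, 2.7]. Speed limits (rad/s): [2.57, 2.57, 3.14, 3.14, 3.14, 3.14].

## Interface

Orientations are given as a unit quaternion [w, x, y, z].
In Python, from rig import manip gives the robot as it stands.
- The arm moves only by the tool arm_command, never from a script. Its argument "targets" is a list of rows, each an object with "dp": the shift along the tool's x, y, z in m, a list of three; "turn": the turn, a rotation vector about the tool's x, y, z in degrees, a list of three; "grip": the opening, from -1 (shut) to 1 (fully open). In form: [{"dp": [tx, ty, tz], "turn": [wx, wy, wz], "grip": grip}, ...]. A call has 1 to 8 rows; each row shifts and turns the commanded pose from where the row before left it, along the tool's axes as they then stand; what a row does not reach is not made up. A row lasts 1/10 s, in which the tool goes at most 50 mm and 8.59 degrees, less where a joint would pass 70% of its speed; a pose out of reach is approached as far as the arm can. A call with a gripper value outside its range is refused whole. The fingers move at their own pace and stop on an object; "grip_force" is the grip in N (left out, the last holds). Time passes only in rows, so rows that do not move let the fingers close. It gives the time, the measured TCP pose, the force and the opening at its end, in the units of the state.
- manip.get_state(): the state, without advancing time (a new reading comes with each control period).
- manip.get_image(name): name is "side" or "top" or "wrist"; returns the picture (400x640x3 uint8, red, green, blue); there is no depth.
- manip.calibration(name): a dict with "fx", "fy", "cx", "cy" (pixels), "R" (3x3) and "t" (3): a world point X has camera coordinates R X + t. Camera axes: x right, y down, z forward; pixel columns grow to the right and rows downward; lengths in m; the calibration is good to about 2 mm. A picture is of the moment at which its call begins: read the wrist's pose just before it. calibration takes no time and is no camera call; for the wrist camera it gives the pose at the moment of the call.
- manip.sign_off(): hands the job in, once; it reports no verdict.
The state is a dict: "clock": time; "qpos": joint angles; "qd": joint speeds; "effort": joint torques, N m; "position": TCP position; "ee_rot": TCP orientation; "contact_force": force on the tool from outside, world axes, zero at the start; "moment": the same for the moment, N m; "width": finger opening in m.
Only numpy, scipy, OpenCV 4.12 (cv2) and the standard library are available. Lean on these libraries where they do the work, as an engineer would, in place of code of your own. Each camera call takes 0.05 s, during which the arm holds its last target.

## Working session

There is one attempt and no reset: what is moved stays moved. The work goes in short steps, Python scripts to look and compute and a tool call to move; the robot and the scene stay as the last step left them, time stands still between calls to the robot, and variables do not carry over. Pictures are saved under pics/ and viewed, and the job is handed in when it is done.

Besides the shell and the picture viewer there is one more tool, called in YAML: its name, and indented under it one key for each argument. arm_command: Moves the arm, as the interface text tells. Its arguments: {"type":"object","properties":{"targets":{"type":"array"},"grip_force":{"type":"number"}},"required":["targets"]}

```bash
ls; mkdir -p pics
python3 - <<'E'
from rig import manip
import cv2,json,numpy as np
s=manip.get_state();print(s)
for n in ["side","top","wrist"]:
    c=manip.calibration(n);print(n,c)
    im=manip.get_image(n);cv2.imwrite(f"pics/{n}0.png",im[:,:,::-1])
E
```

```text
pics
{'clock': 0.0, 'qpos': array([-1.40499961e+00,  2.76616362e-01,  1.50612964e+00,  2.79405550e-05,
        1.36068052e+00, -1.21032807e-01]), 'qd': array([ 0.0010152 , -0.00016028, -0.00173728,  0.00075866, -0.00242804,
        0.00052396]), 'effort': array([ 5.91544904e-04, -4.16777623e+01, -2.45806468e+01, -7.30194733e-05,
        1.11208393e-02, -1.57485903e-05]), 'position': array([ 0.16262307, -0.55131382,  0.40382861]), 'ee_rot': array([-0.10041177, -0.69984257, -0.10170861,  0.69985228]), 'contact_force': array([0.45108094, 0.84968911, 0.1101972 ]), 'moment': array([-0.02929598,  0.03300212, -0.01821855]), 'width': 0.08511117009849105}
side {'fx': 489.797276950026, 'fy': 489.797276950026, 'cx': 326.6529389949647, 'cy': 195.25939444553833, 'R': array([[ 0.99317268, -0.11536982,  0.01725795],
       [-0.04357158, -0.50411546, -0.86253644],
       [ 0.10821067,  0.85589567, -0.50570055]]), 't': array([-0.5471335 ,  0.09578352,  1.26020317])}
top {'fx': 453.90213960377554, 'fy': 453.90213960377554, 'cx': 320.950199235707, 'cy': 198.6255192240504, 'R': array([[-1.79916731e-02, -9.99837716e-01,  9.16763463e-04],
       [-9.95050904e-01,  1.78159025e-02, -9.77562848e-02],
       [ 9.77240876e-02, -2.67102544e-03, -9.95209962e-01]]), 't': array([0.0555449 , 0.56060907, 1.18388072])}
wrist {'fx': 287.7071809750493, 'fy': 287.7071809750493, 'cx': 318.879660391272, 'cy': 201.03505964424477, 'R': array([[ 2.82466772e-01, -9.59276907e-01, -5.81924291e-04],
       [-9.18504552e-01, -2.70635905e-01,  2.88280409e-01],
       [-2.76698229e-01, -8.08951366e-02, -9.57545856e-01]]), 't': array([-0.57471638, -0.0372483 ,  0.37822115])}
```

View pics/side0.png

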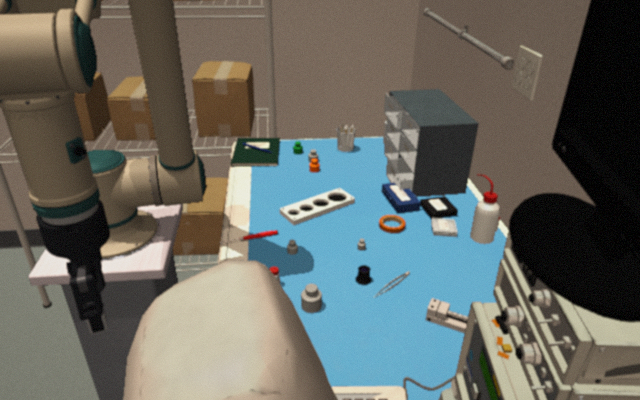

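View pics/top0.png

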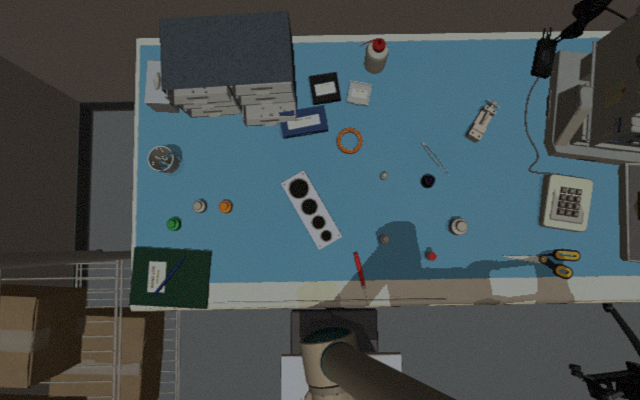

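View pics/wrist0.png

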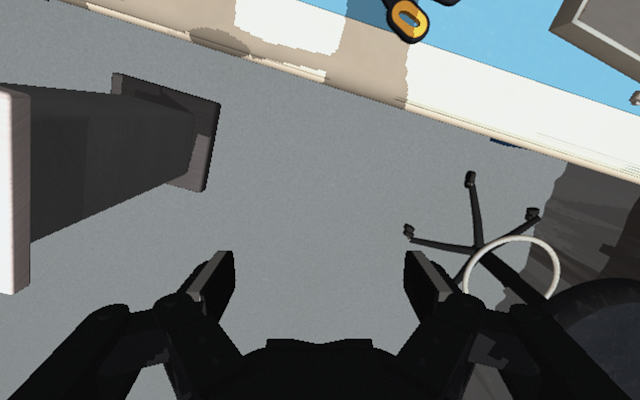

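```bash
cat > h.py <<'E'
from rig import manip
import cv2,numpy as np
from scipy.spatial.transform import Rotation as Ro
def Rq(q): return Ro.from_quat([q[1],q[2],q[3],q[0]]).as_matrix()
def ray(c,uv,z):
    R,t=np.array(c["R"]),np.array(c["t"]);o=-R.T@t
    d=R.T@np.array([(uv[0]-c["cx"])/c["fx"],(uv[1]-c["cy"])/c["fy"],1.])
    return o+d*(z-o[2])/d[2]
def raydir(c,uv):
    R,t=np.array(c["R"]),np.array(c["t"]);o=-R.T@t
    d=R.T@np.array([(uv[0]-c["cx"])/c["fx"],(uv[1]-c["cy"])/c["fy"],1.]);return o,d/np.linalg.norm(d)
def tri(rs):
    A=np.zeros((3,3));b=np.zeros(3)
    for o,d in rs:
        P=np.eye(3)-np.outer(d,d);A+=P;b+=P@o
    x=np.linalg.solve(A,b);return x,[np.linalg.norm((np.eye(3)-np.outer(d,d))@(x-o)) for o,d in rs]
def proj(c,X):
    p=np.array(c["R"])@np.array(X)+np.array(c["t"]);return np.array([c["fx"]*p[0]/p[2]+c["cx"],c["fy"]*p[1]/p[2]+c["cy"]])
def snap(n,name):
    s=manip.get_state();c=manip.calibration(n);im=manip.get_image(n)[:,:,::-1].copy();cv2.imwrite(f"pics/{name}.png",im);return s,c,im
def goto(target,yaw=None):
    """offsets in tool axes; yaw= desired jaw(y)-axis heading in world deg"""
    s=manip.get_state();R=Rq(s["ee_rot"]);p=np.array(s["position"])
    print("clk %.2f"%s["clock"],"pos",p.round(4),"x",R[:,0].round(3),"y",R[:,1].round(3),"z",R[:,2].round(3),"w %.4f"%s["width"],"F",np.round(s["contact_force"],1))
    print("dp now-frame mm",(R.T@(np.array(target)-p)*1000).round(1))
    if yaw is not None:
        a=np.radians(yaw);y=np.array([np.cos(a),np.sin(a),0]);x=np.array([0,0,-1.]);Rd=np.stack([x,y,np.cross(x,y)],1)
        print("turn deg",np.degrees(Ro.from_matrix(R.T@Rd).as_rotvec()).round(2), "dp in new frame",(Rd.T@(np.array(target)-p)*1000).round(1))
E
python3 - <<'E'
from h import *
t=cv2.imread("pics/top0.png");s=cv2.imread("pics/side0.png");c=manip.calibration("top")
a=t[140:280,150:350];b=t[140:280,360:480]
cv2.imwrite("pics/z1.png",np.hstack([cv2.resize(a,None,fx=2.5,fy=2.5,interpolation=2),cv2.resize(b,None,fx=2.5,fy=2.5,interpolation=2)])[:, :800])
cv2.imwrite("pics/z2.png",cv2.resize(s[120:330,220:420],None,fx=2.8,fy=2.8,interpolation=2))
for n,uv,z in [("500",(458,226),.054),("200",(199,206),.04),("100",(384,239),.033),("50",(383,175),.029),("P56",(298,188),.009),("P32",(326,236),.009),("loupe",(428,181),.034),("vial",(431,256),.045),("tw",(433,157),0)]: print(n,ray(c,uv,z).round(4))
E
```

```text
500 [ 0.4812 -0.3088  0.054 ]
200 [0.5465 0.3673 0.04  ]
100 [ 0.4512 -0.1186  0.033 ]
50 [ 0.622  -0.1219  0.029 ]
P56 [0.5934 0.1072 0.009 ]
P32 [0.4622 0.0337 0.009 ]
loupe [ 0.603  -0.2406  0.034 ]
vial [ 0.4049 -0.2377  0.045 ]
tw [ 0.6739 -0.2653  0.    ]
```

View pics/z1.png

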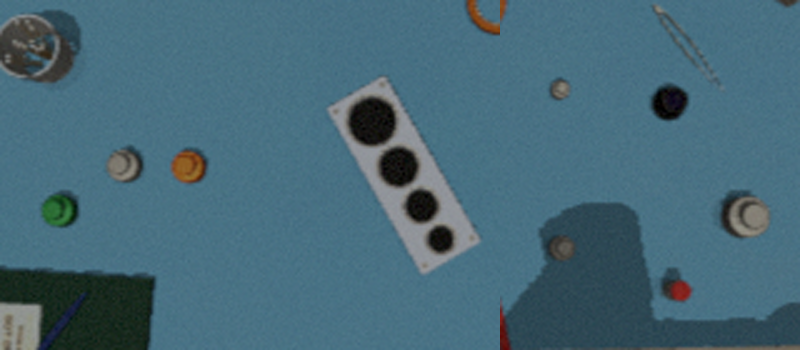

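View pics/z2.png

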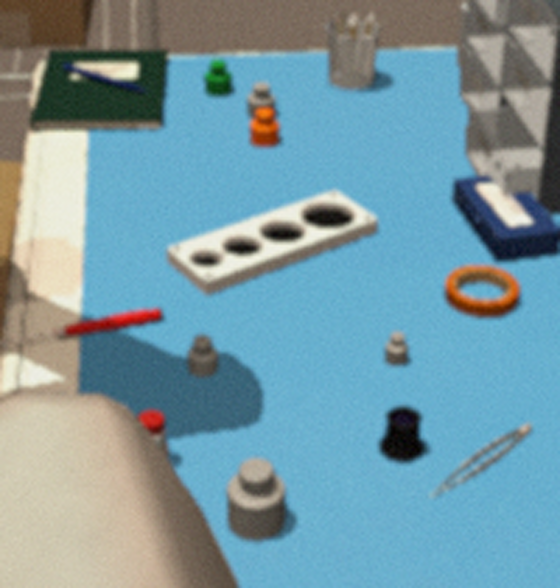

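Run:
```python
from h import *
goto([.4812,-.3088,.30],119)
goto([.4812,-.3088,.30],-61)
s=manip.get_state();c=manip.calibration("wrist");R=Rq(s["ee_rot"]);o=-c["R"].T@c["t"]
print("cam in tool",R.T@(o-s["position"]), R.T@c["R"].T)
# side+top triangulation of knob tops / outlines via blob: block corners refined
t=cv2.imread("pics/top0.png");cT=manip.calibration("top")
hsv=cv2.cvtColor(t,cv2.COLOR_BGR2HSV)
m=((hsv[:,:,2]<60)).astype(np.uint8);m[:,:280]=0;m[:,345:]=0;m[:168]=0;m[250:]=0
n,l,st,ce=cv2.connectedComponentsWithStats(m)
for i in range(1,n):
    if st[i,4]>25: print(st[i],ce[i],ray(cT,ce[i],.013).round(4))
```

```text
clk 0.15 pos [ 0.1626 -0.5514  0.404 ] x [-0.     0.001 -1.   ] y [ 0.283 -0.959 -0.001] z [-0.959 -0.283 -0.   ] w 0.0854 F [ 0.4  0.1 -0. ]
dp now-frame mm [ 104.3 -142.4 -374.2]
turn deg [1.6743e+02 1.1000e-01 2.0000e-02] dp in new frame [104.   57.7 396.2]
clk 0.15 pos [ 0.1626 -0.5514  0.404 ] x [-0.     0.001 -1.   ] y [ 0.283 -0.959 -0.001] z [-0.959 -0.283 -0.   ] w 0.0854 F [ 0.4  0.1 -0. ]
dp now-frame mm [ 104.3 -142.4 -374.2]
turn deg [-12.57  -0.02   0.08] dp in new frame [ 104.   -57.7 -396.2]
cam in tool [ 0.03135443  0.00019041 -0.07310093] [[-1.05882482e-03 -2.88433274e-01  9.57499413e-01]
 [ 9.99999339e-01 -7.33746174e-04  8.84791469e-04]
 [ 4.47358231e-04  9.57499717e-01  2.88433860e-01]]
[290 179  18  19 269] [298.49070632 188.0929368 ] [0.5927 0.1057 0.013 ]
[302 199  15  15 179] [308.93296089 206.10055866] [0.5433 0.0782 0.013 ]
[313 216  12  13 119] [318.13445378 221.94957983] [0.5001 0.0541 0.013 ]
[322 231   9  10  76] [326.         235.38157895] [0.4638 0.0337 0.013 ]
```

arm_command:
  targets:
    - {"dp": [0, -18, -47], "turn": [0, 0, 0], "grip": 1}

```text
clock: 0.25
position: [0.1998, -0.5241, 0.4039]
ee_rot: [-0.1, -0.699, -0.098, 0.701]
contact_force: [1.2, -0.0, 0.2]
width: 0.0853
```

arm_command:
  targets:
    - {"dp": [0.013, -0.0155, -0.041], "turn": [0, 0, 0], "grip": 1}
    - {"dp": [0.013, -0.0155, -0.041], "turn": [0, 0, 0], "grip": 1}
    - {"dp": [0.013, -0.0155, -0.041], "turn": [0, 0, 0], "grip": 1}
    - {"dp": [0.013, -0.0155, -0.041], "turn": [0, 0, 0], "grip": 1}
    - {"dp": [0.013, -0.0155, -0.041], "turn": [0, 0, 0], "grip": 1}
    - {"dp": [0.013, -0.0155, -0.041], "turn": [0, 0, 0], "grip": 1}
    - {"dp": [0.013, -0.0155, -0.041], "turn": [-6, 0, 0], "grip": 1}
    - {"dp": [0.013, -0.0155, -0.041], "turn": [-6.5, 0, 0], "grip": 1}

```text
clock: 1.05
position: [0.4804, -0.3049, 0.3]
ee_rot: [0.178, 0.684, 0.178, -0.684]
contact_force: [-0.4, -0.7, -0.7]
width: 0.0851
```

Run:
```python
from h import *
s,c,im=snap("wrist","w1")
goto([.4812,-.3088,.30],-61)
print(proj(c,[.4812,-.3088,.054]))
```

```text
clk 1.10 pos [ 0.4836 -0.3001  0.2978] x [ 0.002  0.007 -1.   ] y [ 0.493 -0.87  -0.005] z [-0.87  -0.493 -0.005] w 0.0857 F [ 3.1  3.  -0.8]
dp now-frame mm [-2.2  6.4  6.3]
turn deg [ 0.51 -0.29  0.29] dp in new frame [-2.2  6.4  6.3]
[323.10846252 212.6496466 ]
```

View pics/w1.png

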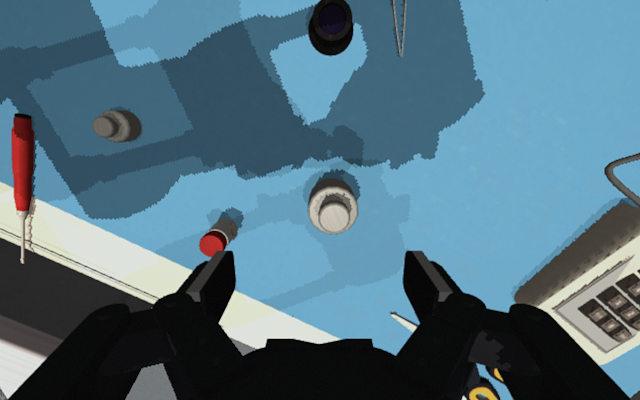

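arm_command:
  targets:
    - {"dp": [0, 0, 0], "turn": [0, 0, 0], "grip": 0.5}
    - {"dp": [0, 0, 0], "turn": [0, 0, 0], "grip": 0.5}
  grip_force: 40

```text
clock: 1.3
position: [0.4789, -0.3059, 0.3005]
ee_rot: [-0.177, -0.684, -0.177, 0.685]
contact_force: [-0.9, 1.0, 0.3]
width: 0.0641
```

```bash
cat >> h.py <<'E'
def steel(im,roi):
    """components of low-saturation bright (steel) or general mask in ROI"""
    x0,y0,x1,y1=roi;h=cv2.cvtColor(im,cv2.COLOR_BGR2HSV)
    m=((h[:,:,1]<70)&(h[:,:,2]>60)).astype(np.uint8);mm=np.zeros_like(m);mm[y0:y1,x0:x1]=m[y0:y1,x0:x1]
    mm=cv2.morphologyEx(mm,cv2.MORPH_OPEN,np.ones((3,3),np.uint8))
    n,l,st,ce=cv2.connectedComponentsWithStats(mm)
    i=1+np.argmax(st[1:,4]);return st[i],ce[i],(l==i).astype(np.uint8)
E
python3 - <<'E'
from h import *
s,c,im=snap("wrist","w2")
goto([.4812,-.3088,.30],-61)
p=proj(c,[.4812,-.3088,.054]);print(p)
x,y=p.astype(int)
cr=im[max(0,y-60):y+60,x-60:x+60];cv2.imwrite("pics/w2c.png",cv2.resize(cr,None,fx=4.5,fy=4.5,interpolation=2));print(x-60,y-60)
st,ce,m=steel(im,(x-50,y-50,x+50,y+50));print(st,ce)
E
```

```text
clk 1.35 pos [ 0.4785 -0.3065  0.3009] x [-0.    -0.001 -1.   ] y [ 0.483 -0.876  0.   ] z [-0.876 -0.483  0.001] w 0.0638 F [-0.4 -0.7 -0.3]
dp now-frame mm [ 0.9  3.3 -1.2]
turn deg [-0.12  0.04 -0.02] dp in new frame [ 0.9  3.3 -1.2]
[323.17317387 209.90467436]
263 149
[ 308  183   50   49 1866] [332.67845659 207.05251876]
```

View pics/w2c.png

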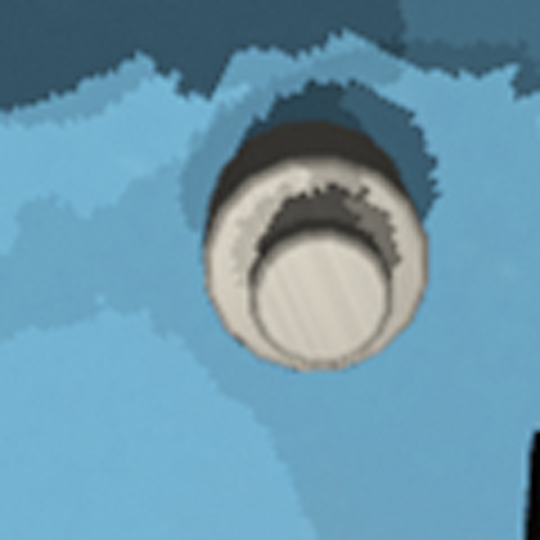

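Run:
```python
from h import *
cw=manip.calibration("wrist");ct=manip.calibration("top");cs=manip.calibration("side")
w=(334.1,214.3);t=(461.6,226);sd=(311.4,286)
print(ray(cw,w,.054),ray(ct,t,.054),ray(cs,sd,.054))
print(tri([raydir(cw,w),raydir(ct,t)]),tri([raydir(cw,w),raydir(ct,t),raydir(cs,sd)]))
for n,t,s,z in [("200",(198.4,204.8),(220+261/2.8,120+89/2.8),.04),("100",(385.6,237.2),(220+202/2.8,120+342/2.8),.033),("50",(384.8,175.2),(220+397/2.8,120+338/2.8),.029)]:
    print(n,ray(ct,t,z),ray(cs,s,z),tri([raydir(ct,t),raydir(cs,s)]))
X=ray(cw,w,.054);goto([X[0],X[1],.185],-61)
```

```text
[ 0.48186887 -0.31890857  0.054     ] [ 0.48099899 -0.31813407  0.054     ] [ 0.48138148 -0.31663321  0.054     ]
(array([ 0.48104086, -0.31938542,  0.05076396]), [np.float64(0.00024206306304115917), np.float64(0.00024206306304111474)]) (array([ 0.48145218, -0.31818964,  0.05499682]), [np.float64(0.0008534563705173472), np.float64(0.0005949217716836786), np.float64(0.0003321190797692309)])
200 [0.54971103 0.36888021 0.04      ] [0.54731573 0.35676907 0.04      ] (array([0.54945922, 0.37067696, 0.03342694]), [np.float64(0.0008372192683804895), np.float64(0.0008372192683806875)])
100 [ 0.45581448 -0.12298068  0.033     ] [ 0.45144246 -0.12977859  0.033     ] (array([ 0.45378336, -0.12355735,  0.02848921]), [np.float64(0.002079666391606037), np.float64(0.0020796663916061464)])
50 [ 0.62135299 -0.12669247  0.029     ] [ 0.62137197 -0.13389609  0.029     ] (array([ 0.62242278, -0.12742915,  0.02424797]), [np.float64(0.00036424657101734743), np.float64(0.0003642465710175079)])
clk 1.35 pos [ 0.4785 -0.3065  0.3009] x [-0.    -0.001 -1.   ] y [ 0.483 -0.876  0.   ] z [-0.876 -0.483  0.001] w 0.0638 F [-0.4 -0.7 -0.3]
dp now-frame mm [115.9  12.4   3. ]
turn deg [-0.12  0.04 -0.02] dp in new frame [115.9  12.5   3.1]
```

arm_command:
  targets:
    - {"dp": [0, 0.0125, 0.003], "turn": [0, 0, 0], "grip": 0.5}
    - {"dp": [0.035, 0, 0], "turn": [0, 0, 0], "grip": 0.5}
    - {"dp": [0.035, 0, 0], "turn": [0, 0, 0], "grip": 0.5}
    - {"dp": [0.03, 0, 0], "turn": [0, 0, 0], "grip": 0.5}
    - {"dp": [0.0135, 0, 0], "turn": [0, 0, 0], "grip": 0.5}
    - {"dp": [0, 0, 0], "turn": [0, 0, 0], "grip": 0.5}
    - {"dp": [0, 0, 0], "turn": [0, 0, 0], "grip": 0.5}

```text
clock: 2.05
position: [0.4823, -0.32, 0.1877]
ee_rot: [0.176, 0.685, 0.176, -0.685]
contact_force: [-0.3, -0.7, 0.1]
width: 0.0642
```

Run:
```python
from h import *
s,c,im=snap("wrist","w3")
goto([.4814,-.3185,.187],-61)
```

```text
clk 2.10 pos [ 0.4826 -0.3199  0.1883] x [ 0.002 -0.002 -1.   ] y [ 0.482 -0.876  0.003] z [-0.876 -0.482 -0.001] w 0.0642 F [-0.1  0.1  0.2]
dp now-frame mm [ 1.3 -1.8  0.3]
turn deg [-0.15 -0.04 -0.15] dp in new frame [ 1.3 -1.8  0.3]
```

View pics/w3.png

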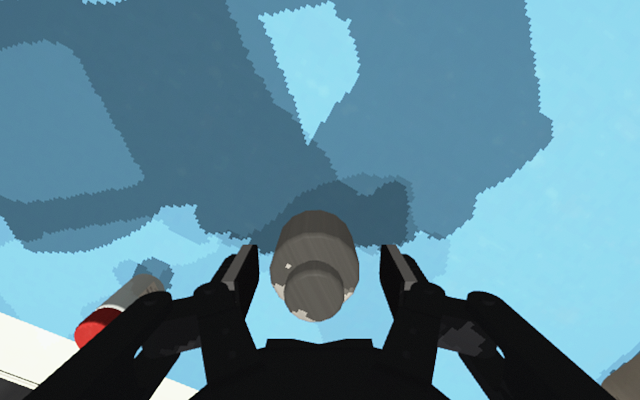

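arm_command:
  targets:
    - {"dp": [0, 0, 0], "turn": [0, 0, 0], "grip": -1}
    - {"dp": [0, 0, 0], "turn": [0, 0, 0], "grip": -1}
    - {"dp": [0, 0, 0], "turn": [0, 0, 0], "grip": -1}
    - {"dp": [0, 0, 0], "turn": [0, 0, 0], "grip": -1}
    - {"dp": [0, 0, 0], "turn": [0, 0, 0], "grip": -1}
    - {"dp": [0, 0, 0], "turn": [0, 0, 0], "grip": -1}
  grip_force: 60

```text
clock: 2.7
position: [0.4826, -0.3186, 0.189]
ee_rot: [0.178, 0.685, 0.176, -0.684]
contact_force: [-1.5, 0.2, 6.3]
width: 0.042
```

Run:
```python
from h import *
goto([.5927,.1057,.32],-61)
```

```text
clk 2.70 pos [ 0.4826 -0.3186  0.189 ] x [ 0.002 -0.002 -1.   ] y [ 0.484 -0.875  0.002] z [-0.875 -0.484 -0.   ] w 0.0420 F [-1.5  0.2  6.3]
dp now-frame mm [-131.7 -317.7 -301.8]
turn deg [-0.05 -0.02 -0.14] dp in new frame [-131.  -317.7 -302. ]
```

arm_command:
  targets:
    - {"dp": [-0.03, 0, 0], "turn": [0, 0, 0], "grip": -1}
    - {"dp": [-0.04, 0, 0], "turn": [0, 0, 0], "grip": -1}
    - {"dp": [-0.04, -0.02, -0.015], "turn": [0, 0, 0], "grip": -1}
    - {"dp": [0, -0.038, -0.027], "turn": [0, 0, 0], "grip": -1}
    - {"dp": [0, -0.04, -0.028], "turn": [0, 0, 0], "grip": -1}
    - {"dp": [0, -0.04, -0.028], "turn": [0, 0, 0], "grip": -1}
    - {"dp": [0, -0.04, -0.028], "turn": [0, 0, 0], "grip": -1}
    - {"dp": [0, -0.04, -0.028], "turn": [0, 0, 0], "grip": -1}

```text
clock: 3.5
position: [0.511, -0.051, 0.2972]
ee_rot: [-0.177, -0.685, -0.177, 0.685]
contact_force: [1.2, 1.4, -5.4]
width: 0.042
```

arm_command:
  targets:
    - {"dp": [0, -0.04, -0.025], "turn": [0, 0, 0], "grip": -1}
    - {"dp": [0, -0.035, -0.022], "turn": [0, 0, 0], "grip": -1}
    - {"dp": [0, -0.025, -0.014], "turn": [0, 0, 0], "grip": -1}
    - {"dp": [0, 0, 0], "turn": [0, 0, 0], "grip": -1}
    - {"dp": [0, 0, 0], "turn": [0, 0, 0], "grip": -1}
    - {"dp": [0, 0, 0], "turn": [0, 0, 0], "grip": -1}

```text
clock: 4.1
position: [0.5165, 0.0633, 0.297]
ee_rot: [-0.177, -0.685, -0.176, 0.685]
contact_force: [-0.4, -0.8, -5.2]
width: 0.0421
```

Run:
```python
from h import *
s,c,im=snap("wrist","w4")
goto([.5927,.1057,.30],-61)
h=cv2.cvtColor(im,cv2.COLOR_BGR2HSV)
for P in [(.5927,.1057),(.5433,.0782),(.5001,.0541),(.4638,.0337)]: print(proj(c,[*P,.018]))
```

```text
clk 4.15 pos [0.5166 0.063  0.2971] x [-0.    -0.001 -1.   ] y [ 0.483 -0.876  0.   ] z [-0.876 -0.483  0.001] w 0.0415 F [-0.   0.8 -5.4]
dp now-frame mm [ -3.   -0.6 -87.3]
turn deg [-0.13  0.03 -0.03] dp in new frame [ -2.9  -0.4 -87.3]
[317.96509551  95.78098947]
[318.26371879 165.1467678 ]
[318.54361904 218.77406134]
[318.89277267 259.59637063]
```

View pics/w4.png

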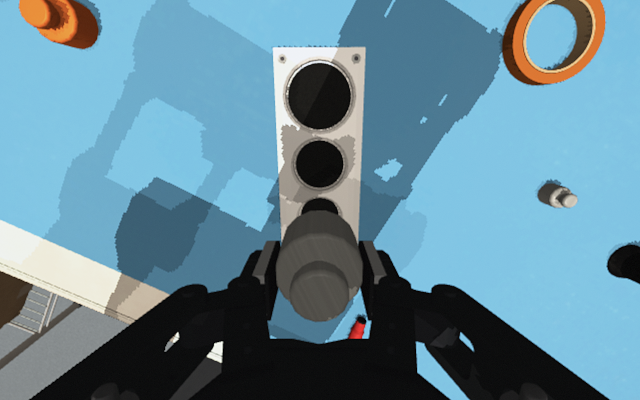

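Run:
```python
from h import *
im=cv2.imread("pics/w4.png");c=manip.calibration("wrist")
g=im.max(2);m=(g<75).astype(np.uint8);m[:40]=0;m[195:]=0;m[:,:270]=0;m[:,370:]=0
cv2.imwrite("pics/m4.png",m*255)
cs,_=cv2.findContours(m,0,1)
for k in cs:
    if cv2.contourArea(k)>1000:
        e=cv2.fitEllipse(k);print(e,[ray(c,e[0],z).round(4) for z in (.009,.018)])
# two corner screw marks / block corners
w=cv2.inRange(im,(130,130,130),(255,255,255))
```

```text
((319.10626220703125, 163.58128356933594), (46.096675872802734, 46.390777587890625), 102.36788940429688) [array([0.5437, 0.0772, 0.009 ]), array([0.545, 0.078, 0.018])]
((318.9975891113281, 95.79606628417969), (61.189002990722656, 65.02604675292969), 2.4754724502563477) [array([0.5937, 0.1049, 0.009 ]), array([0.5933, 0.1047, 0.018 ])]
```

arm_command:
  targets:
    - {"dp": [0, 0, -0.03], "turn": [0, 0, 0], "grip": -1}
    - {"dp": [0, 0, -0.035], "turn": [0, 0, 0], "grip": -1}
    - {"dp": [0, 0, -0.0225], "turn": [0, 0, 0], "grip": -1}
    - {"dp": [0.02, 0, 0], "turn": [0, 0, 0], "grip": -1}
    - {"dp": [0.02, 0, 0], "turn": [0, 0, 0], "grip": -1}
    - {"dp": [0.02, 0, 0], "turn": [0, 0, 0], "grip": -1}
    - {"dp": [0, 0, 0], "turn": [0, 0, 0], "grip": -1}
    - {"dp": [0, 0, 0], "turn": [0, 0, 0], "grip": -1}

```text
clock: 4.95
position: [0.5935, 0.1053, 0.2371]
ee_rot: [-0.176, -0.685, -0.176, 0.685]
contact_force: [0.1, 0.0, -5.3]
width: 0.0419
```

Run:
```python
from h import *
im=cv2.imread("pics/w4.png")
ct=manip.calibration("top")
s,c,im=snap("wrist","w5")
goto([.5933,.105,.2],-61)
```

```text
clk 5.00 pos [0.5939 0.1055 0.2379] x [ 0.001 -0.    -1.   ] y [ 0.483 -0.876  0.001] z [-0.876 -0.483 -0.001] w 0.0419 F [ 0.7  0.6 -5.1]
dp now-frame mm [37.9  0.1  0.8]
turn deg [-0.14 -0.07 -0.04] dp in new frame [37.9  0.1  0.8]
```

View pics/w5.png

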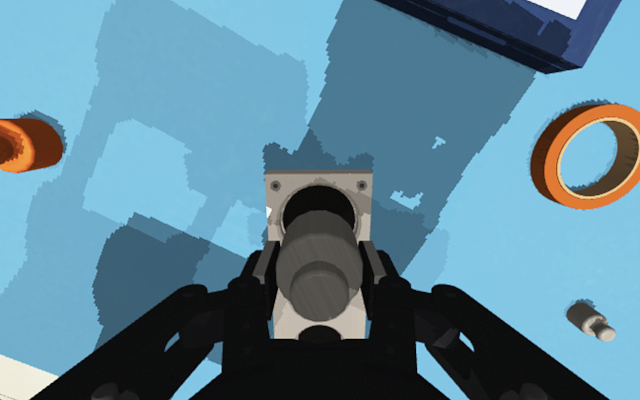

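arm_command:
  targets:
    - {"dp": [0.02, 0, 0], "turn": [0, 0, 0], "grip": -1}
    - {"dp": [0.014, 0, 0], "turn": [0, 0, 0], "grip": -1}
    - {"dp": [0.002, 0, 0], "turn": [0, 0, 0], "grip": -1}
    - {"dp": [0, 0, 0], "turn": [0, 0, 0], "grip": -1}

```text
clock: 5.4
position: [0.5937, 0.1061, 0.2021]
ee_rot: [0.177, 0.685, 0.176, -0.684]
contact_force: [-0.6, -0.2, -4.0]
width: 0.0416
```

arm_command:
  targets:
    - {"dp": [0.002, 0, 0], "turn": [0, 0, 0], "grip": -1}
    - {"dp": [0, 0, 0], "turn": [0, 0, 0], "grip": -1}

```text
clock: 5.6
position: [0.5937, 0.1063, 0.2001]
ee_rot: [0.177, 0.685, 0.176, -0.684]
contact_force: [0.9, 0.6, -4.9]
width: 0.0417
```

arm_command:
  targets:
    - {"dp": [0.0015, 0, 0], "turn": [0, 0, 0], "grip": -1}
    - {"dp": [0, 0, 0], "turn": [0, 0, 0], "grip": -1}

```text
clock: 5.8
position: [0.5935, 0.1063, 0.1981]
ee_rot: [0.177, 0.685, 0.177, -0.684]
contact_force: [0.8, -0.5, -4.0]
width: 0.0417
```

arm_command:
  targets:
    - {"dp": [0.001, 0, 0], "turn": [0, 0, 0], "grip": -1}
    - {"dp": [0, 0, 0], "turn": [0, 0, 0], "grip": -1}

```text
clock: 6.0
position: [0.5935, 0.1063, 0.198]
ee_rot: [0.177, 0.685, 0.177, -0.684]
contact_force: [-3.1, -0.9, 4.3]
width: 0.0419
```

arm_command:
  targets:
    - {"dp": [0, 0, 0], "turn": [0, 0, 0], "grip": 0.3}
    - {"dp": [0, 0, 0], "turn": [0, 0, 0], "grip": 0.5}
    - {"dp": [0, 0, 0], "turn": [0, 0, 0], "grip": 0.5}
    - {"dp": [-0.01, 0, 0], "turn": [0, 0, 0], "grip": 0.5}
    - {"dp": [-0.03, 0, 0], "turn": [0, 0, 0], "grip": 0.5}
    - {"dp": [-0.04, 0, 0], "turn": [0, 0, 0], "grip": 0.5}
    - {"dp": [-0.03, 0, 0], "turn": [0, 0, 0], "grip": 0.5}

```text
clock: 6.7
position: [0.5936, 0.1064, 0.3094]
ee_rot: [0.177, 0.686, 0.176, -0.684]
contact_force: [-1.4, -0.5, 0.2]
width: 0.0638
```

Run:
```python
from h import *
s,c,im=snap("wrist","w6")
goto([.5497,.3689,.30],0)
goto([.5497,.3689,.30],-30)
```

```text
clk 6.75 pos [0.5951 0.1065 0.3146] x [ 0.012  0.001 -1.   ] y [ 0.484 -0.875  0.005] z [-0.875 -0.484 -0.011] w 0.0641 F [ 2.5 -0.8  2.1]
dp now-frame mm [  14.2 -251.7  -87.1]
turn deg [-61.06  -0.4   -0.6 ] dp in new frame [  14.6  -45.4 -262.4]
clk 6.75 pos [0.5951 0.1065 0.3146] x [ 0.012  0.001 -1.   ] y [ 0.484 -0.875  0.005] z [-0.875 -0.484 -0.011] w 0.0641 F [ 2.5 -0.8  2.1]
dp now-frame mm [  14.2 -251.7  -87.1]
turn deg [-31.06  -0.52  -0.46] dp in new frame [  14.6 -170.5 -204.5]
```

View pics/w6.png

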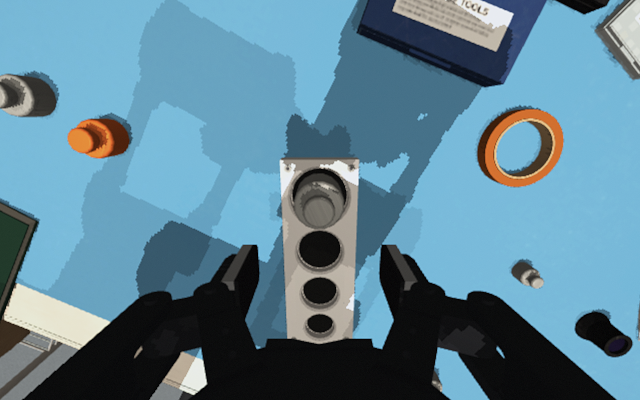

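arm_command:
  targets:
    - {"dp": [0.002, -0.036, -0.012], "turn": [0, 0, 0], "grip": 0.5}
    - {"dp": [0.002, -0.043, -0.015], "turn": [0, 0, 0], "grip": 0.5}
    - {"dp": [0.002, -0.044, -0.015], "turn": [0, 0, 0], "grip": 0.5}
    - {"dp": [0.002, -0.044, -0.015], "turn": [0, 0, 0], "grip": 0.5}
    - {"dp": [0.002, -0.044, -0.015], "turn": [0, 0, 0], "grip": 0.5}
    - {"dp": [0, -0.041, -0.015], "turn": [0, 0, 0], "grip": 0.5}
    - {"dp": [0, 0, 0], "turn": [-8, 0, 0], "grip": 0.5}
    - {"dp": [0, 0, 0], "turn": [-8, 0, 0], "grip": 0.5}

```text
clock: 7.55
position: [0.5468, 0.3709, 0.2968]
ee_rot: [0.273, 0.652, 0.273, -0.652]
contact_force: [1.3, -0.6, -0.5]
width: 0.0642
```

arm_command:
  targets:
    - {"dp": [0, 0, 0], "turn": [-8, 0, 0], "grip": 0.5}
    - {"dp": [0, 0, 0], "turn": [-8, 0, 0], "grip": 0.5}
    - {"dp": [0, 0, 0], "turn": [-4, 0, 0], "grip": 0.5}
    - {"dp": [0, 0, 0], "turn": [0, 0, 0], "grip": 0.5}
    - {"dp": [0, 0, 0], "turn": [0, 0, 0], "grip": 0.5}
    - {"dp": [0, 0, 0], "turn": [0, 0, 0], "grip": 0.5}

```text
clock: 8.15
position: [0.5475, 0.3689, 0.2968]
ee_rot: [0.379, 0.597, 0.379, -0.597]
contact_force: [0.9, -0.2, 0.1]
width: 0.0641
```

```bash
cat >> h.py <<'E'
def look(name,X,z,half=60):
    s,c,im=snap("wrist",name);p=proj(c,X);x,y=p.astype(int);x0,y0=max(0,x-half),max(0,y-half)
    cr=im[y0:y+half,x0:x+half];k=540/max(cr.shape[:2]);cv2.imwrite(f"pics/{name}c.png",cv2.resize(cr,None,fx=k,fy=k,interpolation=2))
    print("expect",p,"crop origin",x0,y0,"scale",k);return s,c,im
E
python3 - <<'E'
from h import *
look("w7",[.5497,.3689,.04],.04)
goto([.5497,.3689,.30],-25)
E
```

```text
expect [321.28869375 205.77356004] crop origin 261 145 scale 4.5
clk 8.20 pos [0.5475 0.3689 0.2968] x [ 0. -0. -1.] y [ 0.905 -0.424  0.   ] z [-0.424 -0.905 -0.   ] w 0.0639 F [-1.  -0.2  0.2]
dp now-frame mm [-3.2  2.  -0.9]
turn deg [-0.12 -0.   -0.01] dp in new frame [-3.2  2.  -0.9]
```

View pics/w7.png

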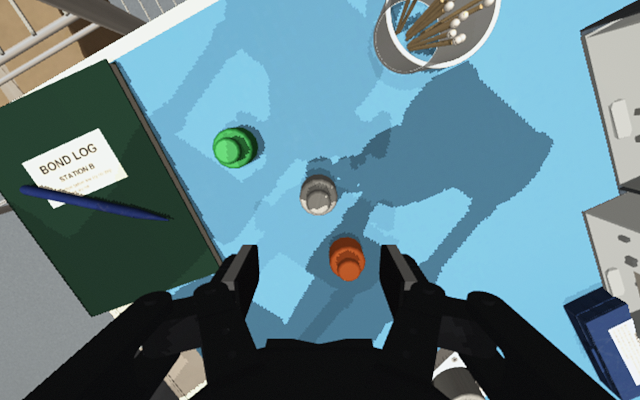

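View pics/w7c.png

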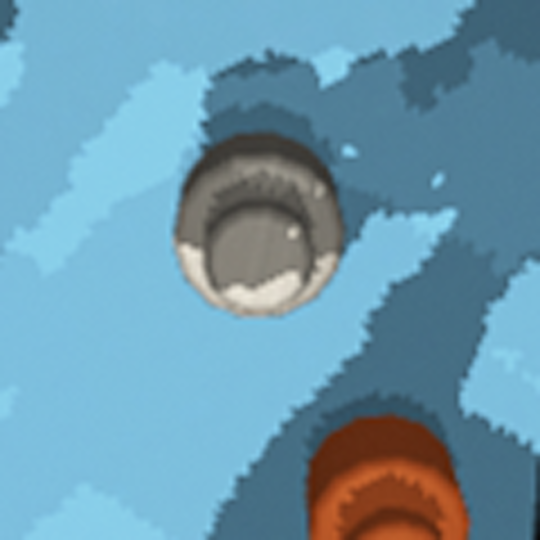

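Run:
```python
from h import *
c=manip.calibration("wrist");ct=manip.calibration("top");p=(318.3,202.3)
X=ray(c,p,.04);print(X,tri([raydir(c,p),raydir(ct,(198.4,204.8))]))
o=ray(c,(347,262),.04);print("orange",o)
goto([X[0],X[1],.185],-25)
```

```text
[0.54873677 0.37265179 0.04      ] (array([0.54911482, 0.37074672, 0.03468058]), [np.float64(0.0011576207418183262), np.float64(0.0011576207418181534)])
orange [0.54822037 0.31254395 0.04      ]
clk 8.20 pos [0.5475 0.3689 0.2968] x [ 0. -0. -1.] y [ 0.905 -0.424  0.   ] z [-0.424 -0.905 -0.   ] w 0.0639 F [-1.  -0.2  0.2]
dp now-frame mm [111.8  -0.5  -3.9]
turn deg [-0.12 -0.   -0.01] dp in new frame [111.8  -0.5  -3.9]
```

arm_command:
  targets:
    - {"dp": [0.01, -0.001, -0.003], "turn": [0, 0, 0], "grip": 0.5}
    - {"dp": [0.035, 0, 0], "turn": [0, 0, 0], "grip": 0.5}
    - {"dp": [0.035, 0, 0], "turn": [0, 0, 0], "grip": 0.5}
    - {"dp": [0.025, 0, 0], "turn": [0, 0, 0], "grip": 0.5}
    - {"dp": [0.007, 0, 0], "turn": [0, 0, 0], "grip": 0.5}
    - {"dp": [0, 0, 0], "turn": [0, 0, 0], "grip": 0.5}
    - {"dp": [0, 0, 0], "turn": [0, 0, 0], "grip": 0.5}

```text
clock: 8.9
position: [0.5485, 0.3725, 0.1856]
ee_rot: [0.38, 0.597, 0.379, -0.596]
contact_force: [0.3, -0.4, 1.3]
width: 0.0643
```

Run:
```python
from h import *
s,c,im=snap("wrist","w8")
goto([.5487,.3720,.185],-25)
```

```text
clk 8.95 pos [0.5486 0.3725 0.1862] x [ 0.003  0.001 -1.   ] y [ 0.906 -0.424  0.002] z [-0.424 -0.906 -0.002] w 0.0641 F [-0.6 -0.1 -0.1]
dp now-frame mm [1.2 0.3 0.4]
turn deg [-0.07 -0.14 -0.1 ] dp in new frame [1.2 0.3 0.4]
```

View pics/w8.png

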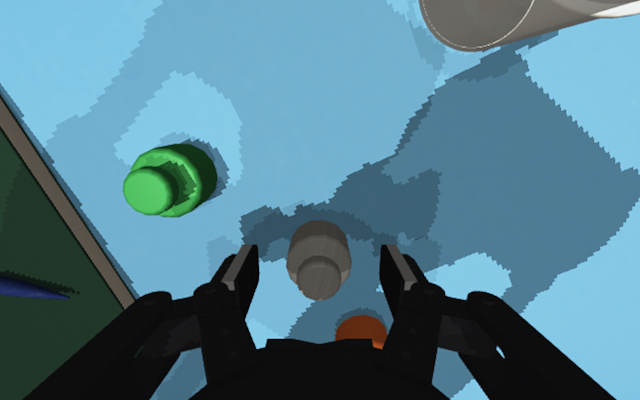

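arm_command:
  targets:
    - {"dp": [0, 0, 0], "turn": [0, 0, 0], "grip": -1}
    - {"dp": [0, 0, 0], "turn": [0, 0, 0], "grip": -1}
    - {"dp": [0, 0, 0], "turn": [0, 0, 0], "grip": -1}
    - {"dp": [0, 0, 0], "turn": [0, 0, 0], "grip": -1}
    - {"dp": [0, 0, 0], "turn": [0, 0, 0], "grip": -1}
    - {"dp": [0, 0, 0], "turn": [0, 0, 0], "grip": -1}
  grip_force: 50

```text
clock: 9.55
position: [0.5482, 0.3723, 0.1863]
ee_rot: [0.38, 0.597, 0.38, -0.596]
contact_force: [-2.2, 0.7, 5.3]
width: 0.0313
```

arm_command:
  targets:
    - {"dp": [-0.02, 0, 0], "turn": [0, 0, 0], "grip": -1}
    - {"dp": [-0.04, 0, 0], "turn": [0, 0, 0], "grip": -1}
    - {"dp": [-0.045, 0, 0], "turn": [0, 0, 0], "grip": -1}
    - {"dp": [0, 0, 0], "turn": [8, 0, 0], "grip": -1}
    - {"dp": [0, 0, 0], "turn": [8, 0, 0], "grip": -1}
    - {"dp": [0, 0, 0], "turn": [8, 0, 0], "grip": -1}
    - {"dp": [0, 0, 0], "turn": [8, 0, 0], "grip": -1}
    - {"dp": [0, 0, 0], "turn": [4, 0, 0], "grip": -1}

```text
clock: 10.35
position: [0.5476, 0.3719, 0.2893]
ee_rot: [-0.175, -0.685, -0.175, 0.685]
contact_force: [-0.2, 0.4, -2.4]
width: 0.0316
```

Run:
```python
from h import *
goto([.544,.078,.29],-61)
```

```text
clk 10.35 pos [0.5476 0.3719 0.2893] x [-0.001 -0.001 -1.   ] y [ 0.48  -0.877  0.   ] z [-0.877 -0.48   0.001] w 0.0316 F [-0.2  0.4 -2.4]
dp now-frame mm [ -0.5 256.1 144.3]
turn deg [-0.3   0.05 -0.01] dp in new frame [ -0.7 255.3 145.6]
```

arm_command:
  targets:
    - {"dp": [0, 0.025, 0.0145], "turn": [0, 0, 0], "grip": -1}
    - {"dp": [0, 0.041, 0.0235], "turn": [0, 0, 0], "grip": -1}
    - {"dp": [0, 0.041, 0.0235], "turn": [0, 0, 0], "grip": -1}
    - {"dp": [0, 0.041, 0.0235], "turn": [0, 0, 0], "grip": -1}
    - {"dp": [0, 0.041, 0.0235], "turn": [0, 0, 0], "grip": -1}
    - {"dp": [0, 0.041, 0.0235], "turn": [0, 0, 0], "grip": -1}
    - {"dp": [0, 0.026, 0.012], "turn": [0, 0, 0], "grip": -1}
    - {"dp": [0.03, 0, 0], "turn": [0, 0, 0], "grip": -1}

```text
clock: 11.15
position: [0.5477, 0.0747, 0.2629]
ee_rot: [0.177, 0.688, 0.174, -0.682]
contact_force: [1.7, 1.1, -1.6]
width: 0.0308
```

arm_command:
  targets:
    - {"dp": [0.025, 0, 0], "turn": [0, 0, 0], "grip": -1}
    - {"dp": [0, 0, 0], "turn": [0, 0, 0], "grip": -1}
    - {"dp": [0, 0, 0], "turn": [0, 0, 0], "grip": -1}
    - {"dp": [0, 0, 0], "turn": [0, 0, 0], "grip": -1}

```text
clock: 11.55
position: [0.5464, 0.0786, 0.2359]
ee_rot: [0.177, 0.685, 0.177, -0.684]
contact_force: [-0.0, -0.3, -1.2]
width: 0.0312
```

Run:
```python
from h import *
s,c,im=snap("wrist","w9")
goto([.544,.078,.195],-61)
```

```text
clk 11.60 pos [0.5464 0.0787 0.2361] x [ 0.003 -0.    -1.   ] y [ 0.484 -0.875  0.001] z [-0.875 -0.484 -0.003] w 0.0316 F [ 1.1  0.4 -2.4]
dp now-frame mm [41.1 -0.6  2.5]
turn deg [-0.03 -0.15 -0.08] dp in new frame [41.1 -0.5  2.4]
```

View pics/w9.png

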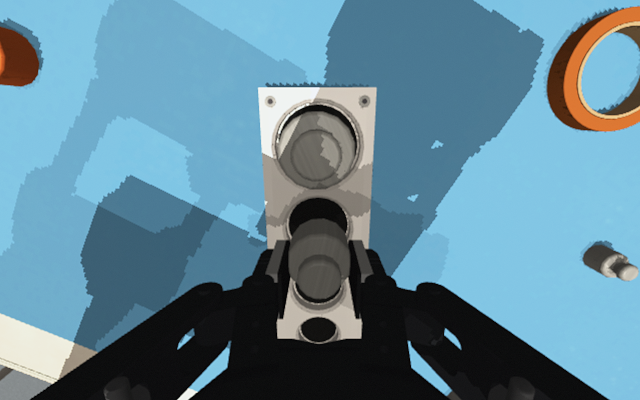

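arm_command:
  targets:
    - {"dp": [0.01, 0, 0.0025], "turn": [0, 0, 0], "grip": -1}
    - {"dp": [0.02, 0, 0], "turn": [0, 0, 0], "grip": -1}
    - {"dp": [0.007, 0, 0], "turn": [0, 0, 0], "grip": -1}
    - {"dp": [0, 0, 0], "turn": [0, 0, 0], "grip": -1}
    - {"dp": [0, 0, 0], "turn": [0, 0, 0], "grip": -1}

```text
clock: 12.1
position: [0.5437, 0.0772, 0.1979]
ee_rot: [0.177, 0.685, 0.177, -0.685]
contact_force: [-0.3, -0.5, -2.3]
width: 0.0315
```

arm_command:
  targets:
    - {"dp": [0.002, 0, 0], "turn": [0, 0, 0], "grip": -1}
    - {"dp": [0, 0, 0], "turn": [0, 0, 0], "grip": -1}

```text
clock: 12.3
position: [0.5437, 0.0772, 0.1961]
ee_rot: [0.177, 0.685, 0.177, -0.684]
contact_force: [-0.6, 0.4, -2.1]
width: 0.0313
```

arm_command:
  targets:
    - {"dp": [0.0015, 0, 0], "turn": [0, 0, 0], "grip": -1}
    - {"dp": [0, 0, 0], "turn": [0, 0, 0], "grip": -1}

```text
clock: 12.5
position: [0.5438, 0.0771, 0.1953]
ee_rot: [0.177, 0.685, 0.176, -0.684]
contact_force: [-1.4, 0.5, 4.7]
width: 0.0313
```

Contact. Release and rise.

arm_command:
  targets:
    - {"dp": [0, 0, 0], "turn": [0, 0, 0], "grip": 0.0}
    - {"dp": [0, 0, 0], "turn": [0, 0, 0], "grip": 0.3}
    - {"dp": [0, 0, 0], "turn": [0, 0, 0], "grip": 0.3}
    - {"dp": [-0.01, 0, 0], "turn": [0, 0, 0], "grip": 0.3}
    - {"dp": [-0.03, 0, 0], "turn": [0, 0, 0], "grip": 0.3}
    - {"dp": [-0.035, 0, 0], "turn": [0, 0, 0], "grip": 0.3}
    - {"dp": [-0.015, 0, 0], "turn": [0, 0, 0], "grip": 0.3}

```text
clock: 13.2
position: [0.5445, 0.0772, 0.2879]
ee_rot: [0.177, 0.687, 0.176, -0.683]
contact_force: [1.1, -0.3, 0.2]
width: 0.0555
```

Run:
```python
from h import *
s,c,im=snap("wrist","w10")
goto([.4555,-.1235,.28],-61)
```

```text
clk 13.25 pos [0.5449 0.0773 0.2893] x [ 0.009  0.    -1.   ] y [ 0.484 -0.875  0.004] z [-0.875 -0.484 -0.008] w 0.0555 F [1.4 0.6 0.5]
dp now-frame mm [  8.5 132.4 175.5]
turn deg [-0.06 -0.43 -0.24] dp in new frame [  9.3 132.2 175.5]
```

View pics/w10.png

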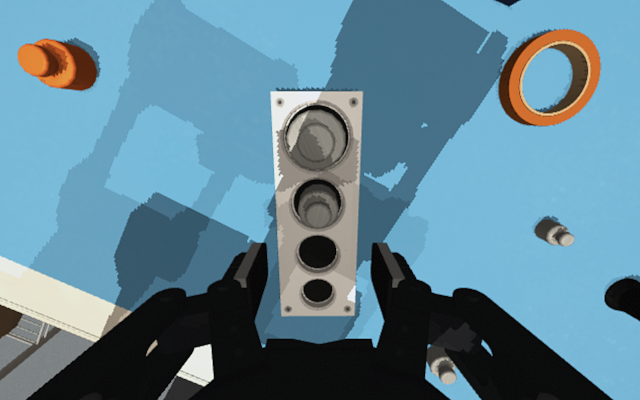

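Both weights sit upright in their pockets (at (318,140) and (318,205)). Now the 100 g.

arm_command:
  targets:
    - {"dp": [0, 0.02, 0.026], "turn": [0, 0, 0], "grip": 0.3}
    - {"dp": [0, 0.028, 0.037], "turn": [0, 0, 0], "grip": 0.3}
    - {"dp": [0, 0.028, 0.037], "turn": [0, 0, 0], "grip": 0.3}
    - {"dp": [0, 0.028, 0.037], "turn": [0, 0, 0], "grip": 0.3}
    - {"dp": [0, 0.028, 0.0385], "turn": [0, 0, 0], "grip": 0.3}
    - {"dp": [0, 0, 0], "turn": [0, 0, 0], "grip": 0.3}
    - {"dp": [0, 0, 0], "turn": [0, 0, 0], "grip": 0.3}
    - {"dp": [0, 0, 0], "turn": [0, 0, 0], "grip": 0.3}

```text
clock: 14.05
position: [0.454, -0.1226, 0.2841]
ee_rot: [0.177, 0.685, 0.177, -0.685]
contact_force: [0.1, -0.1, -0.3]
width: 0.0556
```

Run:
```python
from h import *
look("w11",[.4555,-.1235,.033],.033)
goto([.4555,-.1235,.185],-61)
```

```text
expect [320.45763686 208.14022613] crop origin 260 148 scale 4.5
clk 14.10 pos [ 0.4541 -0.1223  0.2841] x [ 0.  0. -1.] y [ 0.485 -0.875 -0.   ] z [-0.875 -0.485 -0.   ] w 0.0553 F [-0.2  0.   0.4]
dp now-frame mm [99.1  1.7 -0.6]
turn deg [ 0.01 -0.01  0.02] dp in new frame [99.1  1.7 -0.6]
```

View pics/w11c.png

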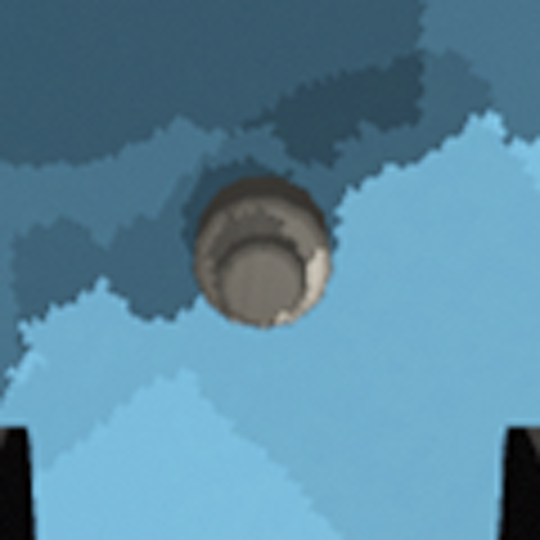

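View pics/w11.png

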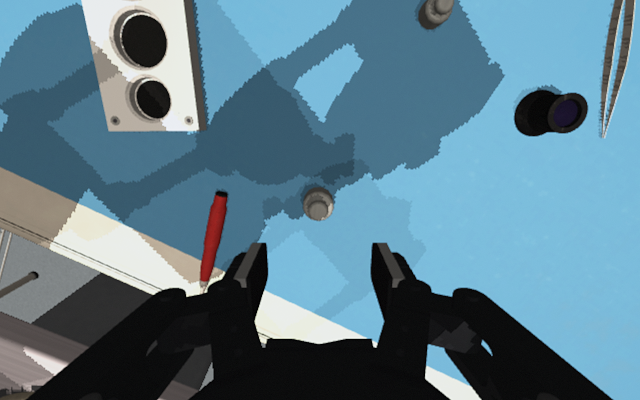

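Run:
```python
from h import *
c=manip.calibration("wrist");ct=manip.calibration("top");p=(318.7,210)
X=ray(c,p,.033);print(X,tri([raydir(c,p),raydir(ct,(385.6,237.2))]))
s=manip.get_state();R=Rq(s["ee_rot"])
for q in [(220,195),(205,285),(210,250)]: print("pen in tool rel weight",(R.T@(ray(c,q,.01)-X)*1000).round(0))
goto([X[0],X[1],.185],-61)
```

```text
[ 0.45358741 -0.12269867  0.033     ] (array([ 0.45572399, -0.12172911,  0.0402646 ]), [np.float64(0.00021044798539126582), np.float64(0.00021044798539131705)])
pen in tool rel weight [ 23. -86.  -6.]
pen in tool rel weight [  23. -110.   84.]
pen in tool rel weight [  23. -101.   47.]
clk 14.10 pos [ 0.4541 -0.1223  0.2841] x [ 0.  0. -1.] y [ 0.485 -0.875 -0.   ] z [-0.875 -0.485 -0.   ] w 0.0553 F [-0.2  0.   0.4]
dp now-frame mm [99.1  0.1  0.7]
turn deg [ 0.01 -0.01  0.02] dp in new frame [99.1  0.1  0.7]
```

arm_command:
  targets:
    - {"dp": [0.02, 0, 0.0005], "turn": [0, 0, 0], "grip": 0.3}
    - {"dp": [0.035, 0, 0], "turn": [0, 0, 0], "grip": 0.3}
    - {"dp": [0.03, 0, 0], "turn": [0, 0, 0], "grip": 0.3}
    - {"dp": [0.014, 0, 0], "turn": [0, 0, 0], "grip": 0.3}
    - {"dp": [0, 0, 0], "turn": [0, 0, 0], "grip": 0.3}
    - {"dp": [0, 0, 0], "turn": [0, 0, 0], "grip": 0.3}
    - {"dp": [0, 0, 0], "turn": [0, 0, 0], "grip": 0.3}

```text
clock: 14.8
position: [0.4542, -0.1231, 0.1861]
ee_rot: [0.178, 0.685, 0.177, -0.684]
contact_force: [0.7, -1.0, 0.2]
width: 0.0553
```

Run:
```python
from h import *
s,c,im=snap("wrist","w12")
goto([.4536,-.1227,.1845],-61)
```

```text
clk 14.85 pos [ 0.4541 -0.1233  0.1862] x [ 0.002 -0.001 -1.   ] y [ 0.485 -0.875  0.002] z [-0.875 -0.485 -0.001] w 0.0556 F [-0.2 -0.2  0.1]
dp now-frame mm [ 1.7 -0.8  0.1]
turn deg [-0.01 -0.09 -0.12] dp in new frame [ 1.7 -0.8  0.1]
```

View pics/w12.png

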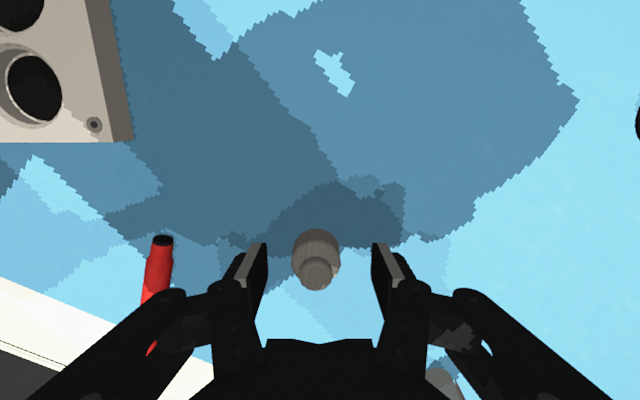

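arm_command:
  targets:
    - {"dp": [0.002, 0, 0], "turn": [0, 0, 0], "grip": 0.3}
    - {"dp": [0, 0, 0], "turn": [0, 0, 0], "grip": -1}
    - {"dp": [0, 0, 0], "turn": [0, 0, 0], "grip": -1}
    - {"dp": [0, 0, 0], "turn": [0, 0, 0], "grip": -1}
    - {"dp": [0, 0, 0], "turn": [0, 0, 0], "grip": -1}
    - {"dp": [0, 0, 0], "turn": [0, 0, 0], "grip": -1}
    - {"dp": [0, 0, 0], "turn": [0, 0, 0], "grip": -1}
  grip_force: 40

```text
clock: 15.55
position: [0.4533, -0.1236, 0.1837]
ee_rot: [0.177, 0.685, 0.176, -0.685]
contact_force: [-0.6, 1.0, 6.1]
width: 0.0243
```

arm_command:
  targets:
    - {"dp": [-0.01, 0, 0], "turn": [0, 0, 0], "grip": -1}
    - {"dp": [-0.03, 0, 0], "turn": [0, 0, 0], "grip": -1}
    - {"dp": [-0.04, 0, 0], "turn": [0, 0, 0], "grip": -1}
    - {"dp": [0, 0, 0], "turn": [0, 0, 0], "grip": -1}
    - {"dp": [0, 0, 0], "turn": [0, 0, 0], "grip": -1}

```text
clock: 16.05
position: [0.4534, -0.1236, 0.2642]
ee_rot: [0.177, 0.685, 0.176, -0.684]
contact_force: [-0.2, 0.1, -2.1]
width: 0.0241
```

Run:
```python
from h import *
s,c,im=snap("wrist","w13")
goto([.501,.054,.265],-61)
```

```text
clk 16.10 pos [ 0.4529 -0.1234  0.2631] x [-0.  0. -1.] y [ 0.484 -0.875 -0.   ] z [-0.875 -0.484  0.   ] w 0.0246 F [ 0.7  0.9 -0.7]
dp now-frame mm [  -1.9 -131.9 -127.9]
turn deg [-0.07  0.02  0.01] dp in new frame [  -1.9 -131.8 -128.1]
```

View pics/w13.png

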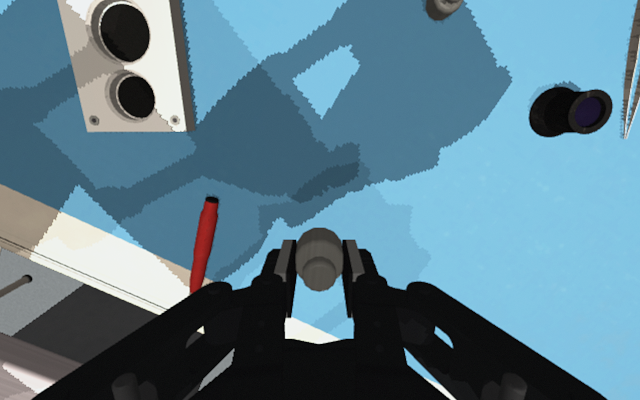

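arm_command:
  targets:
    - {"dp": [0, -0.02, -0.02], "turn": [0, 0, 0], "grip": -1}
    - {"dp": [0, -0.03, -0.03], "turn": [0, 0, 0], "grip": -1}
    - {"dp": [0, -0.03, -0.03], "turn": [0, 0, 0], "grip": -1}
    - {"dp": [0, -0.03, -0.03], "turn": [0, 0, 0], "grip": -1}
    - {"dp": [0, -0.022, -0.018], "turn": [0, 0, 0], "grip": -1}
    - {"dp": [0, 0, 0], "turn": [0, 0, 0], "grip": -1}
    - {"dp": [0, 0, 0], "turn": [0, 0, 0], "grip": -1}
    - {"dp": [0, 0, 0], "turn": [0, 0, 0], "grip": -1}

```text
clock: 16.9
position: [0.5009, 0.0532, 0.2622]
ee_rot: [-0.176, -0.684, -0.177, 0.686]
contact_force: [-0.1, 0.0, -1.3]
width: 0.0247
```

Run:
```python
from h import *
s,c,im=snap("wrist","w14")
goto([.501,.054,.1935],-61)
```

```text
clk 16.95 pos [0.501  0.053  0.2625] x [-0.002 -0.    -1.   ] y [ 0.483 -0.876 -0.   ] z [-0.876 -0.483  0.002] w 0.0243 F [ 0.3 -0.7 -0.8]
dp now-frame mm [69.  -0.9 -0.6]
turn deg [-0.13  0.1   0.03] dp in new frame [69.  -0.9 -0.4]
```

View pics/w14.png

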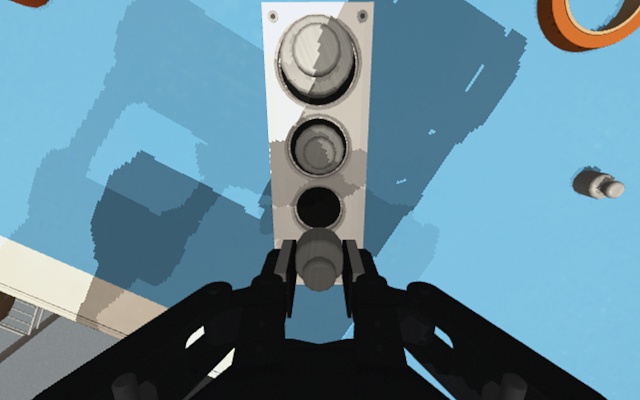

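Run:
```python
from h import *
im=cv2.imread("pics/w14.png");c=manip.calibration("wrist")
m=(im.max(2)<70).astype(np.uint8);m[:180]=0;m[228:]=0;m[:,:280]=0;m[:,360:]=0
k=max(cv2.findContours(m,0,1)[0],key=cv2.contourArea);e=cv2.fitEllipse(k);print(e,cv2.boundingRect(k),ray(c,e[0],.009),ray(c,(319,207),.018))
ct=manip.calibration("top");print(tri([raydir(c,e[0]),raydir(ct,(318.13,221.95))]))
```

```text
((318.1421813964844, 206.93309020996094), (40.718875885009766, 42.635887145996094), 94.17669677734375) (297, 187, 43, 41) [0.5013965  0.05369088 0.009     ] [0.50424967 0.05447945 0.018     ]
(array([0.50058662, 0.05376552, 0.00684999]), [np.float64(0.0004525694693675421), np.float64(0.0004525694693675452)])
```

arm_command:
  targets:
    - {"dp": [0.02, -0.0005, 0], "turn": [0, 0, 0], "grip": -1}
    - {"dp": [0.02, 0, 0], "turn": [0, 0, 0], "grip": -1}
    - {"dp": [0, 0, 0], "turn": [0, 0, 0], "grip": -1}

```text
clock: 17.25
position: [0.4998, 0.0533, 0.2211]
ee_rot: [-0.176, -0.683, -0.176, 0.687]
contact_force: [-0.5, -0.1, -1.0]
width: 0.0244
```

Pocket floor triangulates to about 7 mm height at (0.5006–0.5014, 0.0537), consistent. Lowering.

arm_command:
  targets:
    - {"dp": [0.02, 0, 0], "turn": [0, 0, 0], "grip": -1}
    - {"dp": [0.005, 0, 0], "turn": [0, 0, 0], "grip": -1}
    - {"dp": [0, 0, 0], "turn": [0, 0, 0], "grip": -1}
    - {"dp": [0, 0, 0], "turn": [0, 0, 0], "grip": -1}

```text
clock: 17.65
position: [0.5016, 0.0541, 0.1989]
ee_rot: [0.177, 0.685, 0.176, -0.684]
contact_force: [0.2, 0.1, -0.4]
width: 0.0247
```

arm_command:
  targets:
    - {"dp": [0.0015, 0, 0], "turn": [0, 0, 0], "grip": -1}
    - {"dp": [0, 0, 0], "turn": [0, 0, 0], "grip": -1}

```text
clock: 17.85
position: [0.5014, 0.0543, 0.1972]
ee_rot: [0.177, 0.685, 0.177, -0.684]
contact_force: [-0.1, -0.0, -1.4]
width: 0.0247
```

arm_command:
  targets:
    - {"dp": [0.0015, 0, 0], "turn": [0, 0, 0], "grip": -1}
    - {"dp": [0, 0, 0], "turn": [0, 0, 0], "grip": -1}

```text
clock: 18.05
position: [0.5012, 0.0544, 0.1952]
ee_rot: [0.177, 0.685, 0.177, -0.685]
contact_force: [-0.7, 0.4, -1.0]
width: 0.0252
```

arm_command:
  targets:
    - {"dp": [0.0015, 0, 0], "turn": [0, 0, 0], "grip": -1}
    - {"dp": [0, 0, 0], "turn": [0, 0, 0], "grip": -1}

```text
clock: 18.25
position: [0.5012, 0.0544, 0.1935]
ee_rot: [-0.177, -0.685, -0.177, 0.685]
contact_force: [0.9, 0.5, 0.1]
width: 0.0243
```

arm_command:
  targets:
    - {"dp": [0.001, 0, 0], "turn": [0, 0, 0], "grip": -1}
    - {"dp": [0, 0, 0], "turn": [0, 0, 0], "grip": -1}

```text
clock: 18.45
position: [0.5013, 0.0544, 0.1928]
ee_rot: [0.177, 0.685, 0.177, -0.685]
contact_force: [-0.4, 0.8, 1.1]
width: 0.0245
```

arm_command:
  targets:
    - {"dp": [0.0006, 0, 0], "turn": [0, 0, 0], "grip": -1}
    - {"dp": [0, 0, 0], "turn": [0, 0, 0], "grip": -1}

```text
clock: 18.65
position: [0.5013, 0.0544, 0.1927]
ee_rot: [0.177, 0.685, 0.177, -0.685]
contact_force: [-2.5, -0.4, 6.5]
width: 0.0246
```

arm_command:
  targets:
    - {"dp": [0, 0, 0], "turn": [0, 0, 0], "grip": -0.2}
    - {"dp": [0, 0, 0], "turn": [0, 0, 0], "grip": 0.1}
    - {"dp": [0, 0, 0], "turn": [0, 0, 0], "grip": 0.1}
    - {"dp": [-0.01, 0, 0], "turn": [0, 0, 0], "grip": 0.1}
    - {"dp": [-0.03, 0, 0], "turn": [0, 0, 0], "grip": 0.1}
    - {"dp": [-0.035, 0, 0], "turn": [0, 0, 0], "grip": 0.1}
    - {"dp": [-0.015, 0, 0], "turn": [0, 0, 0], "grip": 0.1}

```text
clock: 19.35
position: [0.5022, 0.0544, 0.2856]
ee_rot: [0.177, 0.687, 0.176, -0.683]
contact_force: [0.1, -0.1, 0.2]
width: 0.0473
```

Run:
```python
from h import *
s,c,im=snap("wrist","w15")
goto([.6214,-.1275,.28],-61)
```

```text
clk 19.40 pos [0.5027 0.0544 0.2869] x [ 0.008 -0.    -1.   ] y [ 0.484 -0.875  0.004] z [-0.875 -0.484 -0.007] w 0.0466 F [ 0.2 -0.3  1.1]
dp now-frame mm [  8.  216.6 -15.8]
turn deg [-0.06 -0.41 -0.25] dp in new frame [  6.9 216.6 -15.7]
```

View pics/w15.png

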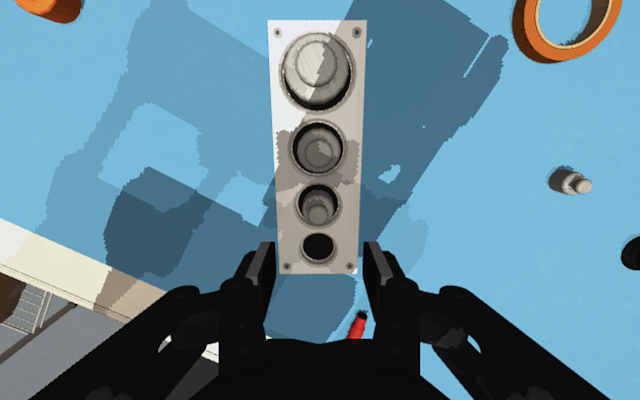

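arm_command:
  targets:
    - {"dp": [0, 0.03, -0.0025], "turn": [0, 0, 0], "grip": 0.1}
    - {"dp": [0, 0.04, -0.003], "turn": [0, 0, 0], "grip": 0.1}
    - {"dp": [0, 0.045, -0.003], "turn": [0, 0, 0], "grip": 0.1}
    - {"dp": [0, 0.045, -0.003], "turn": [0, 0, 0], "grip": 0.1}
    - {"dp": [0, 0.04, -0.003], "turn": [0, 0, 0], "grip": 0.1}
    - {"dp": [0, 0.0165, -0.001], "turn": [0, 0, 0], "grip": 0.1}
    - {"dp": [0, 0, 0], "turn": [0, 0, 0], "grip": 0.1}
    - {"dp": [0, 0, 0], "turn": [0, 0, 0], "grip": 0.1}

```text
clock: 20.2
position: [0.6186, -0.1267, 0.2815]
ee_rot: [-0.176, -0.684, -0.177, 0.685]
contact_force: [-0.8, 0.1, -0.9]
width: 0.0468
```

arm_command:
  targets:
    - {"dp": [0, 0, 0], "turn": [0, 0, 0], "grip": 0.1}

```text
clock: 20.3
position: [0.6184, -0.1259, 0.2819]
ee_rot: [-0.176, -0.684, -0.178, 0.685]
contact_force: [-0.1, -0.4, -0.0]
width: 0.0469
```

Run:
```python
from h import *
look("w16",[.6214,-.1275,.029],.029)
goto([.6214,-.1275,.185],-61)
```

```text
expect [322.61077571 205.96995339] crop origin 262 145 scale 4.5
clk 20.35 pos [ 0.6185 -0.1259  0.2821] x [-0.001  0.001 -1.   ] y [ 0.485 -0.874 -0.001] z [-0.874 -0.485  0.001] w 0.0470 F [ 0.5  0.7 -0.1]
dp now-frame mm [97.1  2.9 -1.8]
turn deg [0.02 0.04 0.08] dp in new frame [97.1  2.8 -1.7]
```

View pics/w16c.png

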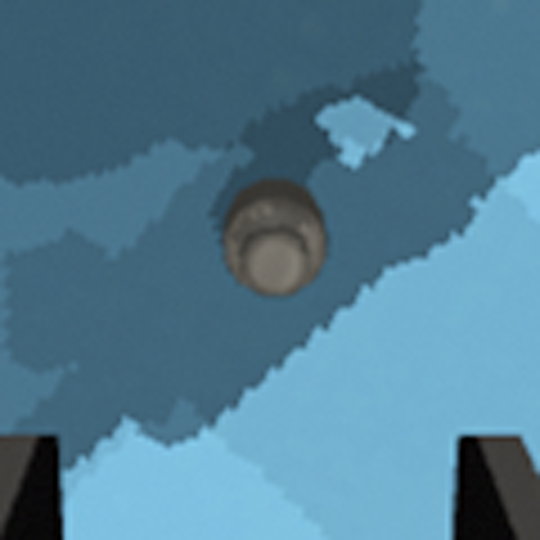

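Run:
```python
from h import *
c=manip.calibration("wrist");ct=manip.calibration("top");p=(323.1,203.4)
X=ray(c,p,.029);print(X,tri([raydir(c,p),raydir(ct,(384.8,175.2))]))
goto([X[0],X[1],.1835],-61)
```

```text
[ 0.62371627 -0.12688326  0.029     ] (array([ 0.62220612, -0.12767051,  0.0233024 ]), [np.float64(0.0001465747366534776), np.float64(0.0001465747366534239)])
clk 20.35 pos [ 0.6185 -0.1259  0.2821] x [-0.001  0.001 -1.   ] y [ 0.485 -0.874 -0.001] z [-0.874 -0.485  0.001] w 0.0470 F [ 0.5  0.7 -0.1]
dp now-frame mm [98.6  3.5 -4.1]
turn deg [0.02 0.04 0.08] dp in new frame [98.6  3.4 -4. ]
```

arm_command:
  targets:
    - {"dp": [0.015, 0.0035, -0.004], "turn": [0, 0, 0], "grip": 0.1}
    - {"dp": [0.035, 0, 0], "turn": [0, 0, 0], "grip": 0.1}
    - {"dp": [0.03, 0, 0], "turn": [0, 0, 0], "grip": 0.1}
    - {"dp": [0.0165, 0, 0], "turn": [0, 0, 0], "grip": 0.1}
    - {"dp": [0, 0, 0], "turn": [0, 0, 0], "grip": 0.1}
    - {"dp": [0, 0, 0], "turn": [0, 0, 0], "grip": 0.1}
    - {"dp": [0, 0, 0], "turn": [0, 0, 0], "grip": 0.1}

```text
clock: 21.05
position: [0.6254, -0.1286, 0.1866]
ee_rot: [0.177, 0.685, 0.176, -0.684]
contact_force: [0.1, -0.0, -0.5]
width: 0.0466
```

Run:
```python
from h import *
s,c,im=snap("wrist","w17")
goto([.6234,-.1270,.1835],-61)
```

```text
clk 21.10 pos [ 0.6254 -0.1287  0.1869] x [ 0.003 -0.001 -1.   ] y [ 0.484 -0.875  0.002] z [-0.875 -0.484 -0.002] w 0.0469 F [ 0.3 -0.1  0. ]
dp now-frame mm [ 3.4 -2.5  0.9]
turn deg [-0.05 -0.1  -0.12] dp in new frame [ 3.4 -2.5  0.9]
```

View pics/w17.png

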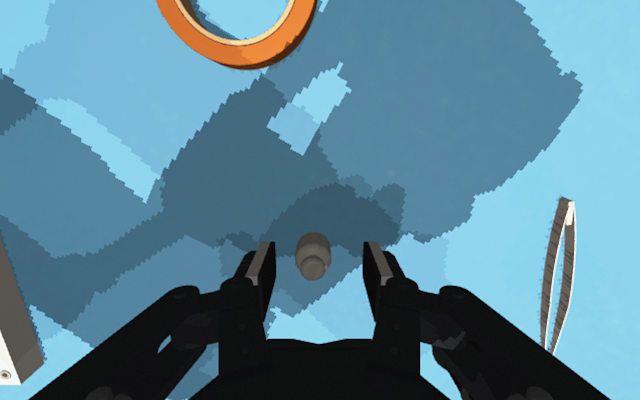

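arm_command:
  targets:
    - {"dp": [0.003, -0.0025, 0.0008], "turn": [0, 0, 0], "grip": 0.1}
    - {"dp": [0, 0, 0], "turn": [0, 0, 0], "grip": 0.1}
    - {"dp": [0, 0, 0], "turn": [0, 0, 0], "grip": -1}
    - {"dp": [0, 0, 0], "turn": [0, 0, 0], "grip": -1}
    - {"dp": [0, 0, 0], "turn": [0, 0, 0], "grip": -1}
    - {"dp": [0, 0, 0], "turn": [0, 0, 0], "grip": -1}
    - {"dp": [0, 0, 0], "turn": [0, 0, 0], "grip": -1}
    - {"dp": [0, 0, 0], "turn": [0, 0, 0], "grip": -1}
  grip_force: 35

```text
clock: 21.9
position: [0.6229, -0.127, 0.183]
ee_rot: [0.177, 0.685, 0.177, -0.685]
contact_force: [-0.9, 0.3, 4.3]
width: 0.0177
```

arm_command:
  targets:
    - {"dp": [-0.01, 0, 0], "turn": [0, 0, 0], "grip": -1}
    - {"dp": [-0.03, 0, 0], "turn": [0, 0, 0], "grip": -1}
    - {"dp": [-0.04, 0, 0], "turn": [0, 0, 0], "grip": -1}
    - {"dp": [0, 0, 0], "turn": [0, 0, 0], "grip": -1}
    - {"dp": [0, 0, 0], "turn": [0, 0, 0], "grip": -1}

```text
clock: 22.4
position: [0.623, -0.127, 0.2639]
ee_rot: [0.177, 0.685, 0.176, -0.684]
contact_force: [0.0, 0.8, -0.8]
width: 0.0177
```

Run:
```python
from h import *
s,c,im=snap("wrist","w18")
goto([.4647,.0339,.265],-61)
```

```text
clk 22.45 pos [ 0.6225 -0.1268  0.2624] x [-0.001  0.    -1.   ] y [ 0.484 -0.875 -0.   ] z [-0.875 -0.484  0.   ] w 0.0176 F [-0.8 -0.3 -0.8]
dp now-frame mm [  -2.5 -217.    60.3]
turn deg [-0.07  0.02  0.02] dp in new frame [  -2.6 -217.    60.1]
```

View pics/w18.png

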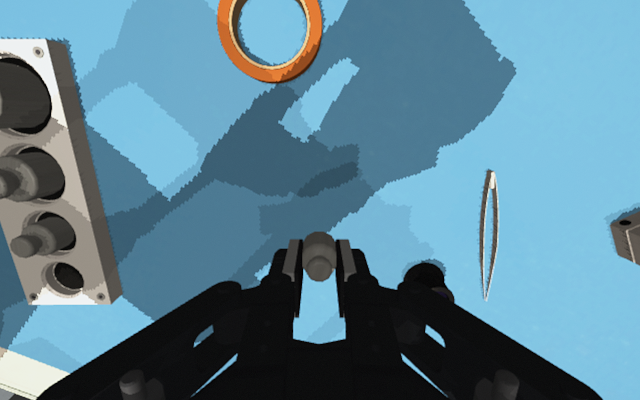

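arm_command:
  targets:
    - {"dp": [0, -0.02, 0.005], "turn": [0, 0, 0], "grip": -1}
    - {"dp": [0, -0.038, 0.011], "turn": [0, 0, 0], "grip": -1}
    - {"dp": [0, -0.04, 0.011], "turn": [0, 0, 0], "grip": -1}
    - {"dp": [0, -0.04, 0.011], "turn": [0, 0, 0], "grip": -1}
    - {"dp": [0, -0.04, 0.011], "turn": [0, 0, 0], "grip": -1}
    - {"dp": [0, -0.03, 0.009], "turn": [0, 0, 0], "grip": -1}
    - {"dp": [0, -0.009, 0.002], "turn": [0, 0, 0], "grip": -1}
    - {"dp": [0, 0, 0], "turn": [0, 0, 0], "grip": -1}

```text
clock: 23.25
position: [0.4642, 0.0347, 0.2617]
ee_rot: [-0.177, -0.684, -0.177, 0.685]
contact_force: [0.1, -0.2, 0.9]
width: 0.0174
```

arm_command:
  targets:
    - {"dp": [0.02, 0, 0], "turn": [0, 0, 0], "grip": -1}
    - {"dp": [0, 0, 0], "turn": [0, 0, 0], "grip": -1}
    - {"dp": [0, 0, 0], "turn": [0, 0, 0], "grip": -1}

```text
clock: 23.55
position: [0.4662, 0.0332, 0.2421]
ee_rot: [-0.176, -0.684, -0.176, 0.685]
contact_force: [-0.3, 1.0, -0.6]
width: 0.0175
```

Run:
```python
from h import *
s,c,im=snap("wrist","w19")
goto([.4647,.0339,.192],-61)
m=(im.max(2)<70).astype(np.uint8);print(proj(c,[.4647,.0339,.009]))
```

```text
clk 23.60 pos [0.4664 0.0333 0.2426] x [ 0. -0. -1.] y [ 0.483 -0.876  0.   ] z [-0.876 -0.483 -0.   ] w 0.0175 F [ 0.5 -0.1  0.1]
dp now-frame mm [50.6 -1.4  1.1]
turn deg [-0.12 -0.   -0.02] dp in new frame [50.6 -1.3  1.1]
[316.73991873 217.77479559]
```

View pics/w19.png

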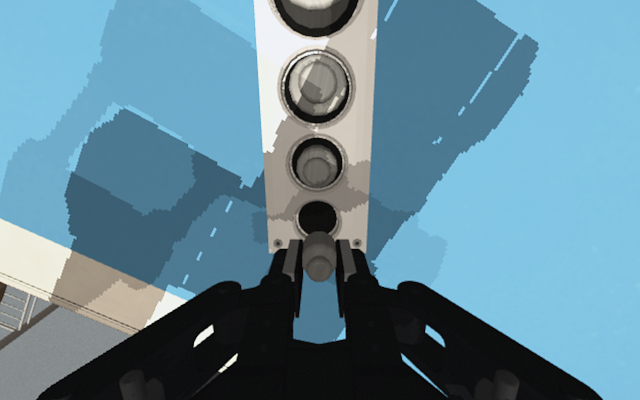

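arm_command:
  targets:
    - {"dp": [0.015, -0.001, 0.001], "turn": [0, 0, 0], "grip": -1}
    - {"dp": [0.02, 0, 0], "turn": [0, 0, 0], "grip": -1}
    - {"dp": [0.007, 0, 0], "turn": [0, 0, 0], "grip": -1}
    - {"dp": [0, 0, 0], "turn": [0, 0, 0], "grip": -1}
    - {"dp": [0, 0, 0], "turn": [0, 0, 0], "grip": -1}

```text
clock: 24.1
position: [0.4646, 0.0341, 0.2011]
ee_rot: [0.177, 0.685, 0.176, -0.684]
contact_force: [0.6, 0.2, -1.3]
width: 0.0177
```

arm_command:
  targets:
    - {"dp": [0.003, 0, 0], "turn": [0, 0, 0], "grip": -1}
    - {"dp": [0, 0, 0], "turn": [0, 0, 0], "grip": -1}

```text
clock: 24.3
position: [0.4642, 0.0343, 0.198]
ee_rot: [0.177, 0.685, 0.176, -0.684]
contact_force: [-0.7, 0.1, -0.4]
width: 0.0177
```

arm_command:
  targets:
    - {"dp": [0.0015, 0, 0], "turn": [0, 0, 0], "grip": -1}
    - {"dp": [0, 0, 0], "turn": [0, 0, 0], "grip": -1}

```text
clock: 24.5
position: [0.464, 0.0344, 0.1961]
ee_rot: [0.177, 0.685, 0.177, -0.685]
contact_force: [0.1, -0.9, 0.1]
width: 0.0176
```

arm_command:
  targets:
    - {"dp": [0.0025, 0, 0], "turn": [0, 0, 0], "grip": -1}
    - {"dp": [0, 0, 0], "turn": [0, 0, 0], "grip": -1}

```text
clock: 24.7
position: [0.4639, 0.0344, 0.1934]
ee_rot: [-0.177, -0.685, -0.177, 0.685]
contact_force: [-0.4, 0.1, -0.6]
width: 0.018
```

arm_command:
  targets:
    - {"dp": [0.001, 0, 0], "turn": [0, 0, 0], "grip": -1}
    - {"dp": [0, 0, 0], "turn": [0, 0, 0], "grip": -1}

```text
clock: 24.9
position: [0.4639, 0.0344, 0.1925]
ee_rot: [-0.177, -0.685, -0.177, 0.685]
contact_force: [0.6, 1.1, -0.2]
width: 0.0178
```

arm_command:
  targets:
    - {"dp": [0.0006, 0, 0], "turn": [0, 0, 0], "grip": -1}
    - {"dp": [0, 0, 0], "turn": [0, 0, 0], "grip": -1}

```text
clock: 25.1
position: [0.464, 0.0343, 0.192]
ee_rot: [0.177, 0.685, 0.177, -0.685]
contact_force: [0.1, 0.1, 0.8]
width: 0.0175
```

arm_command:
  targets:
    - {"dp": [0.0004, 0, 0], "turn": [0, 0, 0], "grip": -1}
    - {"dp": [0, 0, 0], "turn": [0, 0, 0], "grip": -1}

```text
clock: 25.3
position: [0.464, 0.0344, 0.192]
ee_rot: [0.177, 0.685, 0.177, -0.685]
contact_force: [0.2, -0.2, 5.1]
width: 0.0177
```

Contact. Release, rise, and look.

arm_command:
  targets:
    - {"dp": [0, 0, 0], "turn": [0, 0, 0], "grip": -0.3}
    - {"dp": [0, 0, 0], "turn": [0, 0, 0], "grip": 0.0}
    - {"dp": [0, 0, 0], "turn": [0, 0, 0], "grip": 0.0}
    - {"dp": [-0.01, 0, 0], "turn": [0, 0, 0], "grip": 0.0}
    - {"dp": [-0.03, 0, 0], "turn": [0, 0, 0], "grip": 0.0}
    - {"dp": [-0.04, 0, 0], "turn": [0, 0, 0], "grip": 0.0}
    - {"dp": [-0.04, 0, 0], "turn": [0, 0, 0], "grip": 0.0}
    - {"dp": [-0.02, 0, 0.03], "turn": [0, 0, 0], "grip": 0.0}

```text
clock: 26.1
position: [0.4409, 0.0201, 0.336]
ee_rot: [0.178, 0.688, 0.176, -0.681]
contact_force: [0.6, -1.4, 0.9]
width: 0.043
```

arm_command:
  targets:
    - {"dp": [0, 0, 0], "turn": [0, 0, 0], "grip": 0}
    - {"dp": [0, 0, 0], "turn": [0, 0, 0], "grip": 0}
    - {"dp": [0, 0, 0], "turn": [0, 0, 0], "grip": 0}

```text
clock: 26.4
position: [0.4378, 0.02, 0.3311]
ee_rot: [-0.176, -0.685, -0.177, 0.685]
contact_force: [0.6, -0.3, -0.4]
width: 0.0426
```

Run:
```python
from h import *
snap("wrist","w20");s,c,t=snap("side","s20")
cv2.imwrite("pics/s20c.png",cv2.resize(t[120:330,220:420],None,fx=2.8,fy=2.8,interpolation=2))
s,c,t=snap("top","t20")
```

```text
(no output)
```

View pics/w20.png

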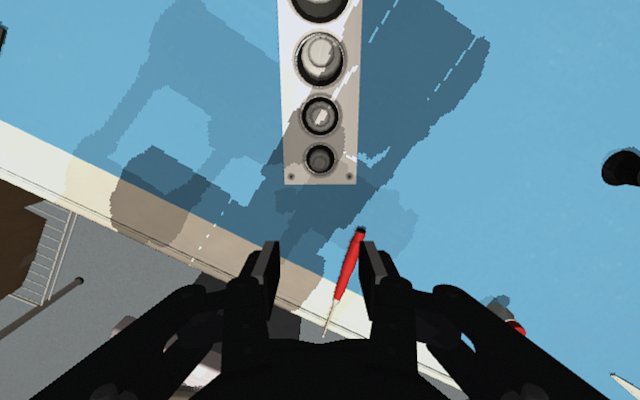

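View pics/s20c.png

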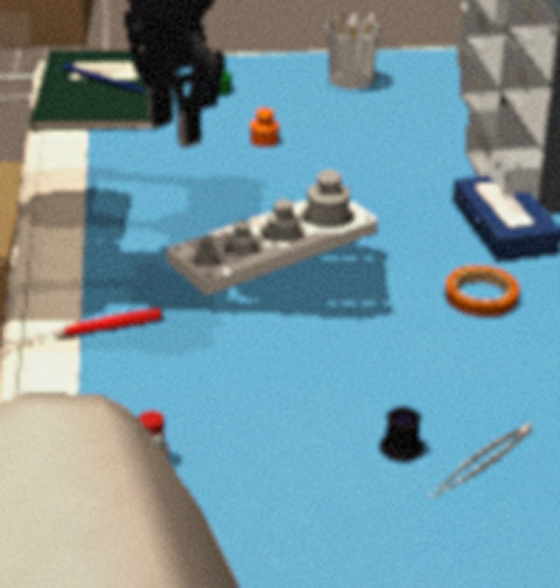

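View pics/t20.png

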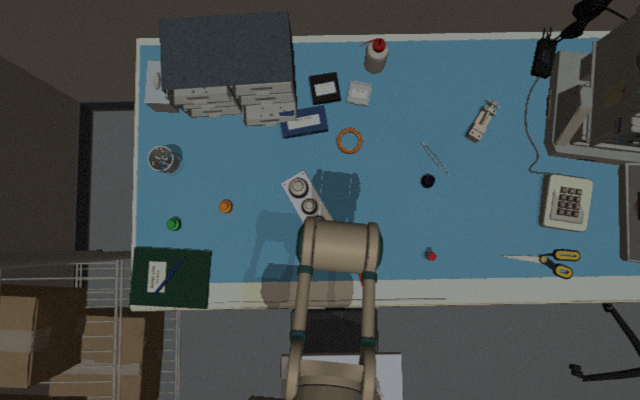

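All four stand upright in their pockets in order of size. The loupe, vial, tweezers and both look-alikes are where they started, and the gripper is clear of everything.

```bash
python3 -c "
from rig import manip
print(manip.sign_off())"
```

```text
the job is handed in; nothing more can be done
None
```

All four weights are in the white block, each upright in its own pocket: 500 g in the 56 mm, 200 g in the 46 mm, 100 g in the 39 mm and 50 g in the 32 mm. I placed them from largest to smallest. Each was lowered until the wrist force showed contact with the pocket floor, and only then released. I handed the job in at about 26.6 s.

**Last checks:** The wrist and side views showed all four upright and seated. The top view showed the loupe, vial, tweezers and the green and orange look-alikes where they started. In the top view the arm hid the two smallest pockets, so those were confirmed only from the wrist and side.

**What disagreed or went wrong:**
- **Measured heights:** The two-view knob heights were 3 to 7 mm off the given values: 51, 35, 40 and 23 mm, against 54, 40, 33 and 29 mm. I placed by the given heights and the force contact instead. All four set down 9 mm above the bench grasp height, the stated pocket-floor height.
- **Finger opening:** The gripper read about 2 mm under each weight's diameter when closed on it.
- **First move:** I wrote it in millimetres instead of metres. It was clipped to one 50 mm step in the intended direction and did no harm.

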